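# Line up the spirit bottles by height on the display board

### The arm

A 6-joint arm with a two-finger parallel gripper is mounted at the origin on the work surface. World frame = base frame: x ahead of the robot, y to its left, z up, the work surface at z = 0. Lengths are in m, angles in degrees, forces in N, time in s.
With the tool pointing down it reaches from about 0.4 to 0.825 m from the base axis. Payload 7 kg.
Tool frame: the origin (TCP) lies midway between the tips of the shut fingers; the grasp point (between the pads) lies 19 mm behind it (ctrl.grip_point_offset is the distance from the TCP to the grasp point, in m); x points along the fingers, y is the direction in which the jaws open and shut, and the axes are right-handed (so a half turn about x gives the same grasp; the last joint's range is limited). The gripper opens to 88 mm and grips with 3 to 60 N. Pads are 19 mm wide; open, the fingers measure 130 mm over their backs; the gripper's body (78 mm by 193 mm) begins 47 mm behind the grasp point.
Start: joints at [-51.045, 20.546, 0.682, 0, -70.136, -16.507], TCP at [0.258, -0.624, 0.227] pointing down, gripper open.
Joint ranges: [-176.03, 176.03], [-82.01, 121.73], [-58.28, 71.71], [-173.87, 95.51], [-174.79, -0.11], [-173.66, 173.66]. Speed limits (degrees/s): [136.94, 136.94, 172.46, 180, 180, 180].

### API

Orientations are given as [roll, pitch, yaw] about the fixed x, y, z axes, in that order (R = Rz(yaw) Ry(pitch) Rx(roll)).
In Python, from plant import ctrl gives the robot as it stands.
- The arm moves only by the tool drive_tool, never from a script. Its argument "plan" is a list of rows, each a list of 3 entries, a list of its own where there are three numbers: the shift along the tool's x, y, z in m, then the turn, a rotation vector about the tool's x, y, z in degrees, then the opening, from 0 (shut) to 1 (fully open). In form: [[[dx, dy, dz], [wx, wy, wz], grip], ...]. A call has 1 to 20 rows; each row is the pose to reach, as a shift and turn from the pose measured when the call began, along the tool's axes at that moment; what a row does not reach only later rows make up. A row lasts 1/12 s, in which the tool goes at most 41.7 mm and 7.16 degrees, less where a joint would pass 70% of its speed; a pose out of reach is approached as far as the arm can. A call with a gripper value outside its range is refused whole. The fingers move at their own pace and stop on an object; the grip force is fixed at half the most. Time passes only in rows, so rows that repeat a pose let the fingers close. It gives the time, the measured TCP pose, the force and the opening at its end, in the units of the state.
- ctrl.get_obs(): the state, without advancing time (a new reading comes with each control period).
- ctrl.snapshot(name): name is "side" or "top"; returns the picture (420x560x3 uint8, blue, green, red); there is no depth.
- ctrl.get_calibration(name): a dict with "fx", "fy", "cx", "cy" (pixels), "dist_coeffs" ([k1, k2, p1, p2, k3] as OpenCV has them; the pictures are not rectified), "R" (3x3) and "t" (3): a world point X has camera coordinates R X + t. Camera axes: x right, y down, z forward; pixel columns grow to the right and rows downward; lengths in m; the calibration is good to about 2 mm. A picture is of the moment at which its call begins. get_calibration takes no time and is no camera call.
- ctrl.close_job(): hands the job in, once; it reports no verdict.
Trained networks look in the newest picture that a camera, given by its name, has taken for a name from the list of things; names that differ only in an ending like _2 or _b are one class to them, and where a whole thing is asked for, a point or a joint stands for the part that bears it (a point fixed in the world has none). Each returns a list of dicts, best first, with "confidence" (0 to 1); they miss things now and then, are a little off and sometimes report something else, mostly with a low value. They report only what shows in the picture. A call takes as long as a camera call.
- ctrl.cut_out(camera, name): "pixels" (420x560 bool, what is visible of it) and "pixel" ([column, row] in pixels, amid what is visible of it).
- ctrl.landmark_of(camera, name): "pixel" ([column, row] in pixels: a listed point, or the origin of a listed thing).
The state is a dict: "clock": time; "joint_pos": joint angles; "qvel": joint speeds; "tau": joint torques, N m; "tool_pos": TCP position; "orientation": TCP orientation; "force": force on the tool from outside, world axes, zero at the start; "moment": the same for the moment, N m; "opening": finger opening in m.
Only numpy, scipy, OpenCV 4.12 (cv2) and the standard library are available. Lean on these libraries where they do the work, as an engineer would, in place of code of your own. Each camera call takes 0.05 s, during which the arm holds its last target. There are 200 camera calls.

### The job

Dress the drinks counter: stand the four amber spirit bottles in a row on the cork pads of the walnut board, one bottle centred on each pad, in order of height, the tallest on the pad next to the ice bucket and stepping down to the shortest at the far end. Keep the bottles upright, set them down without dropping them, and leave the ice bucket and the glass tumbler where they stand.

Things in the scene. Friction and masses are not known exactly. Their poses are not given: they have to be found in the camera images.
- bottle_slim: Loose tall slim round bottle with sloping shoulders, the tallest of the four, about 500 g, amber glass with a paper label and a black capsule over the neck; 166 mm tall, body 54 mm across. The top 40 mm is a straight upright neck with capsule, 28 mm across (about the best place to take it from above). Origin: centre of the underside; z is up along the bottle's axis.
- bottle_round: Loose round-bellied decanter-shaped bottle, the widest and the second tallest, about 450 g, amber glass with a paper label and a black capsule over the neck; 142 mm tall, body 66 mm across. The top 40 mm is a straight upright neck with capsule, 28 mm across (about the best place to take it from above). Origin: centre of the underside; z is up along the bottle's axis.
- bottle_stout: Loose stout straight-sided bottle with square shoulders, the third tallest, about 300 g, amber glass with a paper label and a black capsule over the neck; 118 mm tall, body 58 mm across. The top 39 mm is a straight upright neck with capsule, 28 mm across (about the best place to take it from above). Origin: centre of the underside; z is up along the bottle's axis.
- bottle_mini: Loose miniature bottle, the shortest and narrowest, about 120 g, amber glass with a paper label and a black capsule over the neck; 94 mm tall, body 40 mm across. The top 37 mm is a straight upright neck with capsule, 22 mm across (about the best place to take it from above). Origin: centre of the underside; z is up along the bottle's axis.
- pad_1: Round cork pad, 74 mm across, 3 mm thick, at the left end of the board as seen from the robot; fixed. The four pads lie 95 mm apart along the middle of a fixed walnut board (400 x 100 x 20 mm), pad_1 to pad_4 from left to right. Origin: centre of the pad's underside, 20 mm above the counter; a bottle stands 3 mm higher. x: across the board, away from the robot; y: along it, to the left.
- pad_2: Round cork pad, 74 mm across, 3 mm thick, second from the left; fixed. The four pads lie 95 mm apart along the middle of a fixed walnut board (400 x 100 x 20 mm), pad_1 to pad_4 from left to right. Origin: centre of the pad's underside, 20 mm above the counter; a bottle stands 3 mm higher. x: across the board, away from the robot; y: along it, to the left.
- pad_3: Round cork pad, 74 mm across, 3 mm thick, third from the left; fixed. The four pads lie 95 mm apart along the middle of a fixed walnut board (400 x 100 x 20 mm), pad_1 to pad_4 from left to right. Origin: centre of the pad's underside, 20 mm above the counter; a bottle stands 3 mm higher. x: across the board, away from the robot; y: along it, to the left.
- pad_4: Round cork pad, 74 mm across, 3 mm thick, at the right end of the board; fixed. The four pads lie 95 mm apart along the middle of a fixed walnut board (400 x 100 x 20 mm), pad_1 to pad_4 from left to right. Origin: centre of the pad's underside, 20 mm above the counter; a bottle stands 3 mm higher. x: across the board, away from the robot; y: along it, to the left.
- ice_bucket: Open steel ice bucket, two small side handles, ice cubes inside, 143 mm across at the rim (175 over the handles), 130 mm tall, 1.2 kg, loose. It stands on the counter beyond one end of the board, left or right, about 150 mm from that end's pad; a white bowl of lemons stands beyond the other end. Origin: centre of its underside.
- tumbler: Empty clear glass tumbler, 76 mm across, 80 mm tall, 280 g, loose, standing on the counter among the bottles. Origin: centre of its underside.

How it is judged:
By the outcome, as a careful person would: the job done as asked, in the order asked, and still so for the second after the job is handed in, with the robot touching nothing.
It also fails if it takes over 112 s, if anything falls off the work surface, if the arm or the gripper's body presses on something with over 40 N, if the wrist force passes 120 N, or if a joint passes its speed limit or range.

## Working session

There is one attempt and no reset: what is moved stays moved. The work goes in short steps, Python scripts to look and compute and a tool call to move; the robot and the scene stay as the last step left them, time stands still between calls to the robot, and variables do not carry over. Pictures are saved under pics/ and viewed, about 12 in all and at most 16, crops included, and the job is handed in when it is done.

Besides the shell and the picture viewer there is one more tool, called after "Emit:" by a JSON object that holds its "op" and its "data". drive_tool: Moves the arm, as the interface text tells. Its arguments: {"type":"object","properties":{"plan":{"type":"array","items":{"type":"array"}}},"required":["plan"]}

```bash
ls; mkdir -p pics; cat > h.py <<'E'
import numpy as np, cv2
from scipy.spatial.transform import Rotation as Ro
from plant import ctrl
def cal(n):
    c=ctrl.get_calibration(n); K=np.array([[c['fx'],0,c['cx']],[0,c['fy'],c['cy']],[0,0,1.]])
    return K,np.array(c['dist_coeffs'],float),np.array(c['R']),np.array(c['t'])
def ray(n,px):
    K,d,R,t=cal(n); u=cv2.undistortPoints(np.array([[px]],float),K,d)[0,0]
    return -R.T@t, R.T@np.array([u[0],u[1],1])
def atz(n,px,z):
    o,v=ray(n,px); return o+v*(z-o[2])/v[2]
def proj(n,X):
    K,d,R,t=cal(n); return cv2.projectPoints(np.array(X,float).reshape(-1,3),cv2.Rodrigues(R)[0],t,K,d)[0][:,0]
def tool(): 
    o=ctrl.get_obs(); return np.array(o['tool_pos']),Ro.from_euler('xyz',o['orientation'],degrees=True)
E
python3 - <<'E'
from h import *
np.set_printoptions(precision=3,suppress=True)
o=ctrl.get_obs(); print({k:np.round(v,3) for k,v in o.items()}); print(ctrl.grip_point_offset)
p,r=tool(); print(r.as_matrix())
for n in('top','side'):
    cv2.imwrite(f'pics/{n}0.png',ctrl.snapshot(n)); print(n,ray(n,(280,210)))
    for s in ['bottle_slim','bottle_round','bottle_stout','bottle_mini','pad_1','pad_2','pad_3','pad_4','ice_bucket','tumbler']:
        l=ctrl.landmark_of(n,s)[:4]
        z=.02 if 'pad' in s else 0
        print(s,[(np.round(q['pixel'],1),round(q['confidence'],2),atz(n,q['pixel'],z)[:2]) for q in l])
E
```

```text
pics
{'clock': np.float64(0.0), 'joint_pos': array([-51.045,  20.593,   0.633,  -0.019, -70.135, -16.508]), 'qvel': array([ 0.046, -0.02 , -0.047, -0.081,  0.049, -0.026]), 'tau': array([ -0.001, -58.272,  29.306,   6.997,   0.007,  -0.   ]), 'tool_pos': array([ 0.258, -0.623,  0.226]), 'orientation': array([ 95.798,  89.903, 118.238]), 'force': array([ 0.692,  0.584, -0.254]), 'moment': array([-0.01 , -0.003,  0.003]), 'opening': np.float64(0.087)}
0.0188
[[-0.001 -0.382  0.924]
 [ 0.001  0.924  0.382]
 [-1.     0.002 -0.   ]]
top (array([ 0.482, -0.009,  0.885]), array([ 0.057,  0.019, -0.998]))
bottle_slim [(array([425.6, 265. ]), 0.69, array([ 0.427, -0.284]))]
bottle_round [(array([214.8, 265.5]), 0.87, array([0.42 , 0.137])), (array([349.9, 261.2]), 0.72, array([ 0.432, -0.133])), (array([286. , 265.3]), 0.33, array([ 0.423, -0.005]))]
bottle_stout [(array([128.5, 284.9]), 0.71, array([0.378, 0.311]))]
bottle_mini [(array([351.4, 260.4]), 0.57, array([ 0.434, -0.136]))]
pad_1 [(array([195.1, 164.2]), 0.96, array([0.621, 0.178])), (array([287.6, 173.5]), 0.94, array([ 0.604, -0.
[... 1707 characters left out ...]
-0.1  ])), (array([248.9, 220.5]), 0.72, array([ 0.6  , -0.005])), (array([202.8, 285.4]), 0.6, array([0.622, 0.183]))]
pad_3 [(array([227.8, 249.6]), 0.8, array([0.612, 0.088])), (array([263.5, 194.4]), 0.73, array([ 0.598, -0.1  ])), (array([248.9, 220.5]), 0.72, array([ 0.6  , -0.005])), (array([202.8, 285.4]), 0.6, array([0.622, 0.183]))]
pad_4 [(array([227.8, 249.6]), 0.8, array([0.612, 0.088])), (array([263.5, 194.4]), 0.73, array([ 0.598, -0.1  ])), (array([248.9, 220.5]), 0.72, array([ 0.6  , -0.005])), (array([202.8, 285.4]), 0.6, array([0.622, 0.183]))]
ice_bucket [(array([291. , 166.4]), 0.84, array([ 0.572, -0.263]))]
tumbler [(array([330.7, 247.3]), 0.83, array([0.425, 0.006]))]
```

View pics/top0.png

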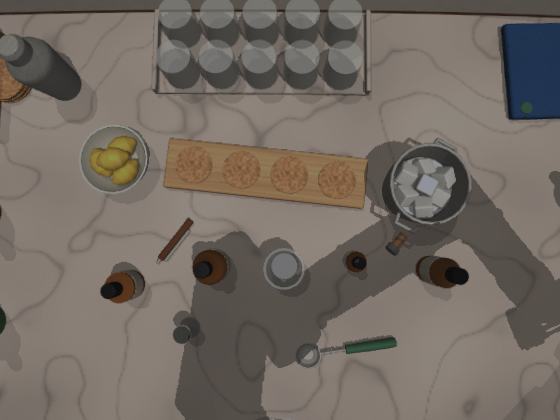

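View pics/side0.png

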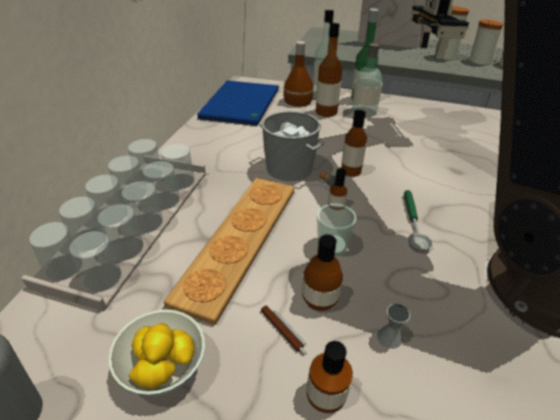

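Top view: bucket on the right (430,183), so pad_4 gets the tallest. Slim is at (447,273), mini at (357,262), the tumbler at (284,268), and two bottles on the left, at (210,267) and (122,288). I'll use an overlay to check which of those two is round and which is stout, and to refine the positions.

```bash
cat > ov.py <<'E'
from h import *
def circ(x,y,z,r): 
    a=np.linspace(0,2*np.pi,40); return np.c_[x+r*np.cos(a),y+r*np.sin(a),0*a+z]
H=dict(slim=(.166,.027,.014),round=(.142,.033,.014),stout=(.118,.029,.014),mini=(.094,.020,.011))
def draw(n,im,items,s=3):
    im=cv2.resize(im,None,fx=s,fy=s,interpolation=cv2.INTER_CUBIC)
    for X in items:
        cv2.polylines(im,[np.round((proj(n,X)+.5)*s).astype(int)],True,(0,255,0),1)
    return im
E
python3 - <<'E'
from ov import *
P=dict(slim=(.425,-.288),round=(.4225,.1385),stout=(.378,.3095),mini=(.4355,-.1385))
pads=[(.6214,.1818),(.6116,.0873),(.6017,-.0073),(.5918,-.1017)]
it=[circ(*p,.023,.037) for p in pads]
for k,p in P.items():
    h,rb,rc=H[k]; it+= [circ(*p,h,rc),circ(*p,.01,rb)]
t=draw('top',cv2.imread('pics/top0.png'),it); s=draw('side',cv2.imread('pics/side0.png'),it)
a=t[130*3:310*3,90*3:480*3]; cv2.imwrite('pics/a.png',cv2.resize(a,None,fx=.68,fy=.68,interpolation=cv2.INTER_AREA))
cv2.imwrite('pics/b.png',cv2.resize(s[100*3:420*3,150*3:400*3],(468,600),interpolation=cv2.INTER_AREA))
E
```

```text
(no output)
```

View pics/a.png

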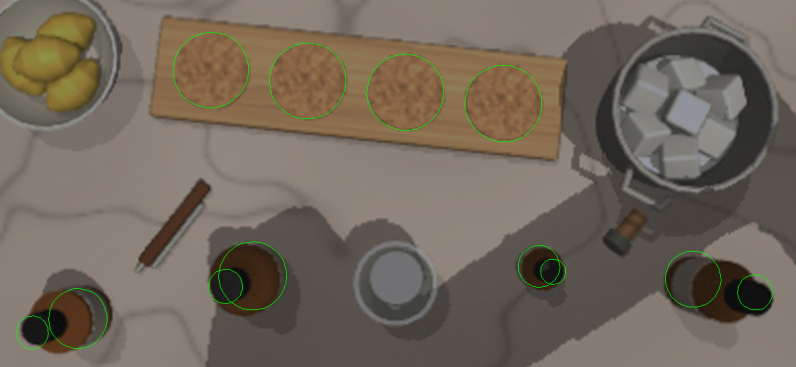

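View pics/b.png

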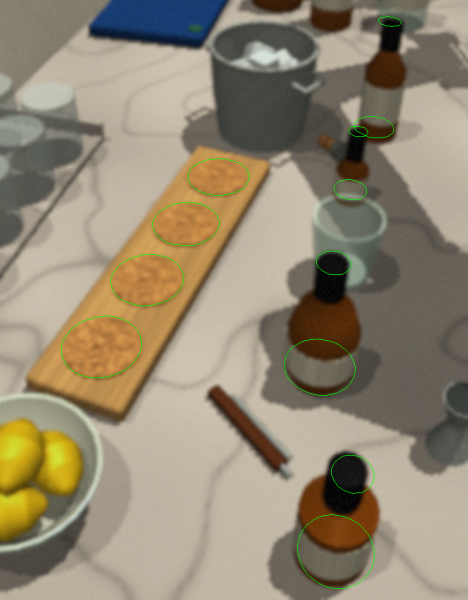

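Overlay: the pads match in both views, with circles centred within about 1 px. The middle-left bottle is round and the far-left one is stout, both confirmed. The bottle guesses are a few mm off, so I'll refine them by fitting silhouettes.

```bash
cat >> ov.py <<'E'
BH=dict(slim=.085,round=.05,stout=.065,mini=.042)
def sil(n,k,x,y,z0,s=4):
    h,rb,rc=H[k]; m=np.zeros((420*s,560*s),np.uint8)
    c=[circ(x,y,z0+z,r) for z,r in((0,rb*.95),(BH[k],rb),(h-.04,rc),(h,rc))]
    for a,b in zip(c,c[1:]):
        q=((proj(n,np.r_[a,b])+.5)*s).astype(np.int32); cv2.fillConvexPoly(m,cv2.convexHull(q),255)
    return cv2.resize(m,(560,420),interpolation=cv2.INTER_AREA)/255.
def fit(k,p,cams,z0=0.):
    from scipy.optimize import minimize
    M={}
    for n in cams:
        L=ctrl.cut_out(n,'bottle_'+k); c=proj(n,[*p,z0+H[k][0]/2])[0]
        L=[l for l in L if np.hypot(*(np.array(l['pixel'])-c))<35]
        if L: M[n]=np.array(L[0]['pixels'],float)
    def out(ns):
        f=lambda q:sum(((sil(n,k,*q,z0)-M[n])**2).sum()/M[n].sum() for n in ns)
        r=minimize(f,p,method='Nelder-Mead',options=dict(initial_simplex=np.array(p)+[[.008,0],[-.006,.006],[-.006,-.006]],xatol=3e-4,fatol=1e-4)); return r.x,r.fun
    for n in M: print(k,n,*out([n]))
    if len(M)>1: print(k,'both',*out(list(M)))
E
python3 - <<'E'
from ov import *
np.set_printoptions(precision=4,suppress=True)
P=dict(slim=(.425,-.288),round=(.4225,.1385),stout=(.381,.306),mini=(.4355,-.1355))
ctrl.snapshot('top');ctrl.snapshot('side')
for k in P: fit(k,P[k],('top','side'))
E
```

```text
slim top [ 0.4192 -0.288 ] 0.055287988800112924
slim side [ 0.4188 -0.2868] 0.09083632703737171
slim both [ 0.4191 -0.2883] 0.14822225765164887
round top [0.4213 0.1383] 0.03274139735941377
round side [0.4232 0.1328] 0.08411840890688976
round both [0.4224 0.1383] 0.16405589188417077
stout top [0.381  0.3054] 0.036407743696033626
stout side [0.3811 0.3075] 0.030349751986940714
stout both [0.3809 0.3068] 0.07591194438153545
mini top [ 0.4354 -0.1382] 0.048940828273595784
mini side [ 0.4361 -0.1402] 0.17655002490810925
mini both [ 0.4359 -0.1381] 0.23213524245060374
```

```bash
cat >> h.py <<'E'
Y=np.array([-.9946,.1037,0]); Xd=np.array([0,0,-1.]); RT=Ro.from_matrix(np.c_[Xd,Y,np.cross(Xd,Y)])
def go(*pts):
    p,r=tool()
    for q in pts: print(q,'shift',np.round(r.inv().apply(np.array(q)-p),4),'turn',np.round((r.inv()*RT).as_rotvec(degrees=True),2))
E
python3 -c "
from h import *
go((.419,-.288,.226),(.419,-.288,.127))"
```

```text
(0.419, -0.288, 0.226) shift [0.0006 0.2488 0.2773] turn [-61.6   0.    0. ]
(0.419, -0.288, 0.127) shift [0.0996 0.2488 0.2773] turn [-61.6   0.    0. ]
```

Emit:
{"op": "drive_tool", "data": {"plan": [[[0,0.03,0.03],[-7,0,0],1],[[0,0.06,0.06],[-14,0,0],1],[[0,0.09,0.09],[-20,0,0],1],[[0,0.115,0.12],[-27,0,0],1],[[0,0.14,0.15],[-34,0,0],1],[[0,0.165,0.18],[-41,0,0],1],[[0,0.19,0.21],[-48,0,0],1],[[0,0.215,0.24],[-55,0,0],1],[[0,0.235,0.265],[-60,0,0],1],[[0,0.2488,0.2773],[-61.6,0,0],1],[[0,0.2488,0.2773],[-61.6,0,0],1],[[0,0.2488,0.2773],[-61.6,0,0],1],[[0,0.2488,0.2773],[-61.6,0,0],1],[[0,0.2488,0.2773],[-61.6,0,0],1]]}}

```text
clock: 2.77
tool_pos: [0.4187, -0.2886, 0.2266]
orientation: [125.3, 90.0, -150.8]
force: [-0.3, -1.2, -0.4]
opening: 0.0878
```

```bash
python3 -c "
from h import *
print(tool()[0],ctrl.get_obs()['joint_pos'])
go((.419,-.288,.127))
cv2.imwrite('pics/c.png',np.hstack([ctrl.snapshot('top')[180:380,260:560],ctrl.snapshot('side')[60:260,240:540]]))"
```

```text
[ 0.41869777 -0.2886078   0.22655362] [-1.24168431e+01  4.74979720e+00 -1.99543093e+01  4.60347622e-03
 -6.53005969e+01  6.39068692e+00]
(0.419, -0.288, 0.127) shift [ 0.0996 -0.0002  0.0006] turn [-0.07 -0.   -0.01]
```

View pics/c.png

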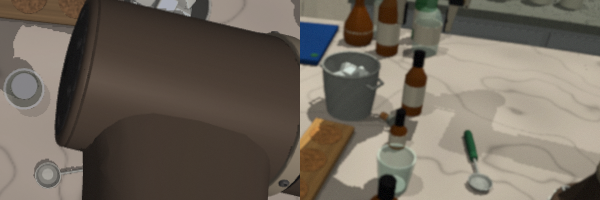

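```bash
python3 -c "
from h import *
print(proj('side',tool()[0]),proj('top',tool()[0]))
cv2.imwrite('pics/d.png',ctrl.snapshot('side'))"
```

```text
[[363.91664895  86.20591501]] [[475.60421368 280.38143878]]
```

View pics/d.png

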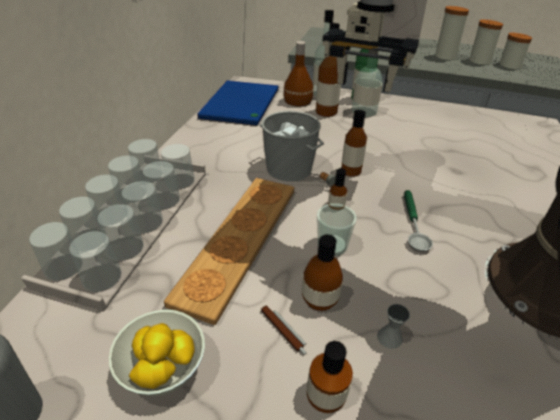

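```bash
python3 -c "
from h import *
im=cv2.imread('pics/d.png')[0:140,280:460]
cv2.imwrite('pics/e.png',cv2.resize(im,None,fx=4,fy=4,interpolation=cv2.INTER_CUBIC))"
```

```text
(no output)
```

View pics/e.png

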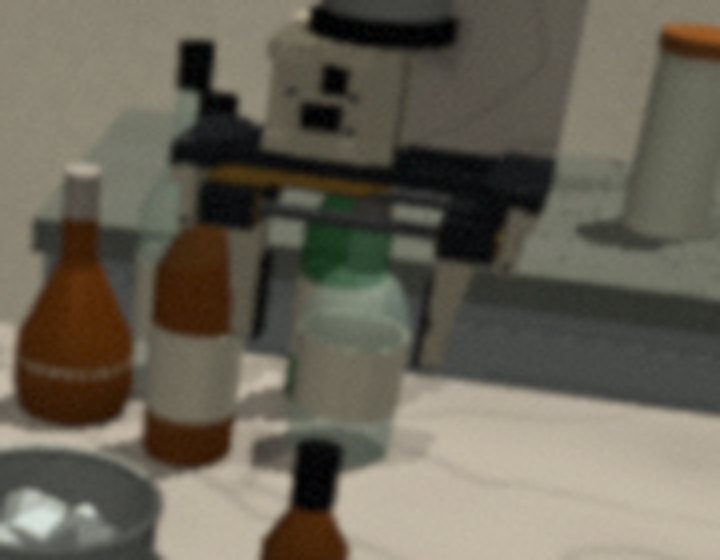

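The zoom shows the finger tips at about (341,85) and (390,91). Their midpoint (366,88) matches the projected TCP (364,86), and the slim cap lies between the jaws. I'll descend and grip.

Emit:
{"op": "drive_tool", "data": {"plan": [[[0.025,0,0],[0,0,0],1],[[0.05,0,0],[0,0,0],1],[[0.075,0,0],[0,0,0],1],[[0.09,0,0],[0,0,0],1],[[0.0995,0,0],[0,0,0],1],[[0.0995,0,0],[0,0,0],1],[[0.0995,0,0],[0,0,0],0],[[0.0995,0,0],[0,0,0],0],[[0.0995,0,0],[0,0,0],0],[[0.0995,0,0],[0,0,0],0],[[0.0995,0,0],[0,0,0],0],[[0.0995,0,0],[0,0,0],0],[[0.0995,0,0],[0,0,0],0],[[0.0995,0,0],[0,0,0],0],[[0.0995,0,0],[0,0,0],0],[[0.0995,0,0],[0,0,0],0]]}}

```text
clock: 4.25
tool_pos: [0.4188, -0.2888, 0.127]
orientation: [-116.6, 90.0, -32.6]
force: [1.0, -0.7, -2.4]
opening: 0.0274
```

```bash
python3 -c "
from h import *
o=ctrl.get_obs();print(o['opening'],o['force'])
go((.419,-.288,.29),(.5918,-.1017,.29))"
```

```text
0.02739826677926133 [ 0.98376711 -0.66271505 -2.42972038]
(0.419, -0.288, 0.29) shift [-0.163  -0.0002  0.0008] turn [-0.09 -0.    0.01]
(0.5918, -0.1017, 0.29) shift [-0.163  -0.1524  0.2042] turn [-0.09 -0.    0.01]
```

Emit:
{"op": "drive_tool", "data": {"plan": [[[-0.012,0,0],[0,0,0],0],[[-0.035,0,0],[0,0,0],0],[[-0.06,0,0],[0,0,0],0],[[-0.085,0,0],[0,0,0],0],[[-0.11,0,0],[0,0,0],0],[[-0.135,0,0],[0,0,0],0],[[-0.155,-0.005,0.006],[0,0,0],0],[[-0.163,-0.02,0.026],[0,0,0],0],[[-0.163,-0.035,0.047],[0,0,0],0],[[-0.163,-0.05,0.067],[0,0,0],0],[[-0.163,-0.065,0.087],[0,0,0],0],[[-0.163,-0.08,0.107],[0,0,0],0],[[-0.163,-0.095,0.127],[0,0,0],0],[[-0.163,-0.11,0.147],[0,0,0],0],[[-0.163,-0.125,0.167],[0,0,0],0],[[-0.163,-0.14,0.187],[0,0,0],0],[[-0.163,-0.149,0.199],[0,0,0],0],[[-0.163,-0.1524,0.2042],[0,0,0],0],[[-0.163,-0.1524,0.2042],[0,0,0],0],[[-0.163,-0.1524,0.2042],[0,0,0],0]]}}

```text
clock: 5.92
tool_pos: [0.5911, -0.1018, 0.2891]
orientation: [100.6, 89.9, -175.5]
force: [0.4, 0.4, -5.6]
opening: 0.0275
```

```bash
python3 -c "
from h import *
o=ctrl.get_obs();print(o['opening'],o['force'],o['joint_pos'])
go((.5918,-.1017,.151))"
```

```text
0.027456581562278193 [ 0.42526064  0.35755016 -5.58424522] [ 8.86902322e+00  1.16480254e+01 -3.45579647e+00 -8.65681620e-03
 -7.50068117e+01 -1.48919572e+01]
(0.5918, -0.1017, 0.151) shift [ 0.1381 -0.001   0.0003] turn [-0.07 -0.02 -0.11]
```

Emit:
{"op": "drive_tool", "data": {"plan": [[[0.015,-0.001,0],[0,0,0],0],[[0.035,-0.001,0],[0,0,0],0],[[0.055,-0.001,0],[0,0,0],0],[[0.075,-0.001,0],[0,0,0],0],[[0.095,-0.001,0],[0,0,0],0],[[0.11,-0.001,0],[0,0,0],0],[[0.12,-0.001,0],[0,0,0],0],[[0.128,-0.001,0],[0,0,0],0],[[0.132,-0.001,0],[0,0,0],0],[[0.134,-0.001,0],[0,0,0],0],[[0.136,-0.001,0],[0,0,0],0],[[0.137,-0.001,0],[0,0,0],0],[[0.138,-0.001,0],[0,0,0],0],[[0.138,-0.001,0],[0,0,0],0]]}}

```text
clock: 7.08
tool_pos: [0.592, -0.1019, 0.1515]
orientation: [100.9, 89.9, -175.2]
force: [0.5, -0.1, -5.4]
opening: 0.0275
```

Emit:
{"op": "drive_tool", "data": {"plan": [[[0.0005,0,0],[0,0,0],0],[[0.001,0,0],[0,0,0],0],[[0.0015,0,0],[0,0,0],0],[[0.0018,0,0],[0,0,0],0],[[0.002,0,0],[0,0,0],0],[[0.002,0,0],[0,0,0],0]]}}

```text
clock: 7.58
tool_pos: [0.5922, -0.102, 0.15]
orientation: [117.5, 90.0, -158.5]
force: [-1.5, 0.4, 0.1]
opening: 0.0274
```

Emit:
{"op": "drive_tool", "data": {"plan": [[[0,0,0],[0,0,0],0.4],[[0,0,0],[0,0,0],1],[[0,0,0],[0,0,0],1],[[0,0,0],[0,0,0],1],[[0,0,0],[0,0,0],1],[[-0.01,0,0],[0,0,0],1],[[-0.035,0,0],[0,0,0],1],[[-0.06,0,0],[0,0,0],1],[[-0.08,0,0],[0,0,0],1],[[-0.08,0,0],[0,0,0],1]]}}

```text
clock: 8.42
tool_pos: [0.5947, -0.1023, 0.2358]
orientation: [-91.4, 89.6, -7.4]
force: [1.0, 0.2, 0.2]
opening: 0.0857
```

```bash
python3 -c "
from ov import *
go((.422,.1375,.23),(.422,.1375,.103))
"
```

```text
(0.422, 0.1375, 0.23) shift [0.0044 0.1967 0.2205] turn [-0.02 -0.01  0.41]
(0.422, 0.1375, 0.103) shift [0.1314 0.1976 0.2206] turn [-0.02 -0.01  0.41]
```

Emit:
{"op": "drive_tool", "data": {"plan": [[[0,0.01,0.012],[0,0,0],1],[[0,0.03,0.034],[0,0,0],1],[[0,0.05,0.056],[0,0,0],1],[[0,0.07,0.079],[0,0,0],1],[[0,0.09,0.101],[0,0,0.2],1],[[0,0.11,0.123],[0,0,0.4],1],[[0.002,0.13,0.146],[0,0,0.4],1],[[0.004,0.15,0.168],[0,0,0.4],1],[[0.004,0.17,0.191],[0,0,0.4],1],[[0.004,0.188,0.211],[0,0,0.4],1],[[0.004,0.1967,0.2205],[0,0,0.4],1],[[0.004,0.1967,0.2205],[0,0,0.4],1],[[0.004,0.1967,0.2205],[0,0,0.4],1],[[0.004,0.1967,0.2205],[0,0,0.4],1]]}}

```text
clock: 9.58
tool_pos: [0.4222, 0.1374, 0.2307]
orientation: [-79.6, 90.0, 4.5]
force: [0.6, 0.5, -0.4]
opening: 0.0876
```

```bash
python3 -c "
from ov import *
np.set_printoptions(precision=4,suppress=True)
t=ctrl.snapshot('top');s=ctrl.snapshot('side');cv2.imwrite('pics/f.png',s)
fit('slim',(.592,-.102),('top','side'),.023)
go((.422,.1375,.103))
"
```

```text
slim top [ 0.5918 -0.1019] 0.030039684866967724
slim side [ 0.5931 -0.0992] 0.27948850152883087
slim both [ 0.5925 -0.1014] 0.3345175416341179
(0.422, 0.1375, 0.103) shift [0.1273 0.0004 0.0007] turn [-0.09 -0.03  0.  ]
```

View pics/f.png

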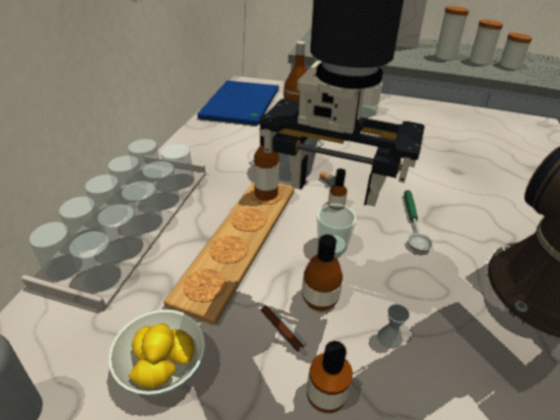

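Slim stands upright on pad_4 at (267,172), within 1 mm of the pad centre. The gripper tips at (300,183) and (374,202) straddle the round bottle's cap at (327,243). Next is the round bottle.

Emit:
{"op": "drive_tool", "data": {"plan": [[[0.02,0,0],[0,0,0],1],[[0.05,0,0],[0,0,0],1],[[0.08,0,0],[0,0,0],1],[[0.105,0,0],[0,0,0],1],[[0.12,0,0],[0,0,0],1],[[0.127,0,0],[0,0,0],1],[[0.127,0,0],[0,0,0],1],[[0.127,0,0],[0,0,0],0],[[0.127,0,0],[0,0,0],0],[[0.127,0,0],[0,0,0],0],[[0.127,0,0],[0,0,0],0],[[0.127,0,0],[0,0,0],0],[[0.127,0,0],[0,0,0],0],[[0.127,0,0],[0,0,0],0],[[0.127,0,0],[0,0,0],0],[[0.127,0,0],[0,0,0],0],[[0.127,0,0],[0,0,0],0]]}}

```text
clock: 11.2
tool_pos: [0.4223, 0.1368, 0.1033]
orientation: [-178.2, 90.0, -94.3]
force: [-0.9, 0.8, 1.3]
opening: 0.0277
```

```bash
python3 -c "
from ov import *
go((.6017,-.0073,.19))
"
```

```text
(0.6017, -0.0073, 0.19) shift [-0.0867 -0.1936 -0.1245] turn [-0.08 -0.03  0.  ]
```

Emit:
{"op": "drive_tool", "data": {"plan": [[[-0.012,0,0],[0,0,0],0],[[-0.035,0,0],[0,0,0],0],[[-0.06,0,0],[0,0,0],0],[[-0.08,-0.008,-0.005],[0,0,0],0],[[-0.087,-0.025,-0.016],[0,0,0],0],[[-0.087,-0.045,-0.029],[0,0,0],0],[[-0.087,-0.065,-0.042],[0,0,0],0],[[-0.087,-0.085,-0.055],[0,0,0],0],[[-0.087,-0.105,-0.068],[0,0,0],0],[[-0.087,-0.125,-0.08],[0,0,0],0],[[-0.087,-0.145,-0.093],[0,0,0],0],[[-0.087,-0.165,-0.106],[0,0,0],0],[[-0.087,-0.182,-0.117],[0,0,0],0],[[-0.087,-0.19,-0.1225],[0,0,0],0],[[-0.087,-0.1936,-0.1245],[0,0,0],0],[[-0.087,-0.1936,-0.1245],[0,0,0],0],[[-0.087,-0.1936,-0.1245],[0,0,0],0]]}}

```text
clock: 12.62
tool_pos: [0.6009, -0.007, 0.1898]
orientation: [113.2, 89.9, -162.8]
force: [0.1, 0.6, -4.2]
opening: 0.0274
```

```bash
python3 -c "
from ov import *
print(ctrl.get_obs()['force'])
go((.6017,-.0073,.1275))
"
```

```text
[ 0.13332824  0.57037286 -4.16503007]
(0.6017, -0.0073, 0.1275) shift [ 0.0623 -0.0009 -0.0001] turn [-0.1  -0.03 -0.08]
```

Emit:
{"op": "drive_tool", "data": {"plan": [[[0.012,-0.001,0],[0,0,0],0],[[0.028,-0.001,0],[0,0,0],0],[[0.042,-0.001,0],[0,0,0],0],[[0.052,-0.001,0],[0,0,0],0],[[0.057,-0.001,0],[0,0,0],0],[[0.06,-0.001,0],[0,0,0],0],[[0.061,-0.001,0],[0,0,0],0],[[0.062,-0.001,0],[0,0,0],0],[[0.0626,-0.001,0],[0,0,0],0],[[0.0631,-0.001,0],[0,0,0],0],[[0.0635,-0.001,0],[0,0,0],0],[[0.064,-0.001,0],[0,0,0],0],[[0.064,-0.001,0],[0,0,0],0]]}}

```text
clock: 13.7
tool_pos: [0.602, -0.0072, 0.1264]
orientation: [125.4, 90.0, -150.7]
force: [-1.2, 1.2, -0.2]
opening: 0.0275
```

Emit:
{"op": "drive_tool", "data": {"plan": [[[0,0,0],[0,0,0],0.4],[[0,0,0],[0,0,0],1],[[0,0,0],[0,0,0],1],[[0,0,0],[0,0,0],1],[[0,0,0],[0,0,0],1],[[-0.01,0,0],[0,0,0],1],[[-0.035,0,0],[0,0,0],1],[[-0.06,0,0],[0,0,0],1],[[-0.08,0,0],[0,0,0],1],[[-0.08,0,0],[0,0,0],1]]}}

```text
clock: 14.53
tool_pos: [0.6046, -0.007, 0.2121]
orientation: [-81.5, 89.6, 2.5]
force: [1.7, 0.3, 0.5]
opening: 0.0857
```

```bash
python3 -c "
from ov import *
go((.381,.306,.2),(.381,.306,.08))
"
```

```text
(0.381, 0.306, 0.2) shift [0.0106 0.2552 0.2879] turn [-0.05  0.06  0.4 ]
(0.381, 0.306, 0.08) shift [0.1306 0.2561 0.2878] turn [-0.05  0.06  0.4 ]
```

Emit:
{"op": "drive_tool", "data": {"plan": [[[0,0.01,0.012],[0,0,0],1],[[0,0.03,0.034],[0,0,0],1],[[0,0.05,0.056],[0,0,0],1],[[0,0.07,0.079],[0,0,0.2],1],[[0,0.09,0.101],[0,0,0.4],1],[[0,0.11,0.123],[0,0,0.4],1],[[0.003,0.13,0.146],[0,0,0.4],1],[[0.006,0.15,0.169],[0,0,0.4],1],[[0.01,0.17,0.192],[0,0,0.4],1],[[0.0106,0.19,0.214],[0,0,0.4],1],[[0.0106,0.21,0.237],[0,0,0.4],1],[[0.0106,0.23,0.26],[0,0,0.4],1],[[0.0106,0.247,0.279],[0,0,0.4],1],[[0.0106,0.2552,0.2879],[0,0,0.4],1],[[0.0106,0.2552,0.2879],[0,0,0.4],1],[[0.0106,0.2552,0.2879],[0,0,0.4],1],[[0.0106,0.2552,0.2879],[0,0,0.4],1]]}}

```text
clock: 15.95
tool_pos: [0.3813, 0.3055, 0.2001]
orientation: [-10.8, 89.9, 73.2]
force: [0.4, -0.3, 0.4]
opening: 0.0876
```

```bash
python3 -c "
from ov import *
np.set_printoptions(precision=4,suppress=True)
t=ctrl.snapshot('top');s=ctrl.snapshot('side');cv2.imwrite('pics/g.png',np.hstack([cv2.resize(t,(400,300)),cv2.resize(s,(400,300))]))
fit('round',(.602,-.007),('top','side'),.023)
go((.381,.306,.08))
"
```

```text
round top [ 0.603  -0.0067] 0.045783562567294885
round side [ 0.6054 -0.0108] 0.10260921735978452
round both [ 0.6033 -0.0069] 0.1660333691060579
(0.381, 0.306, 0.08) shift [0.12   0.0006 0.0006] turn [-0.13  0.05  0.01]
```

View pics/g.png

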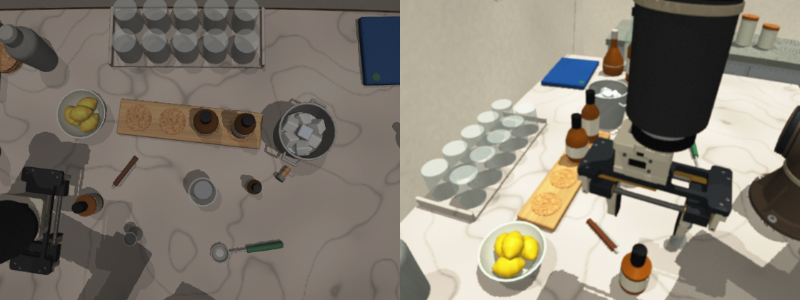

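Slim and round stand on pads 4 and 3; in the left half they show at (244,125) and (205,121). The tumbler (202,190) and bucket (305,130) are unmoved. The gripper is above the stout bottle.

Emit:
{"op": "drive_tool", "data": {"plan": [[[0.02,0,0],[0,0,0],1],[[0.05,0,0],[0,0,0],1],[[0.08,0,0],[0,0,0],1],[[0.105,0,0],[0,0,0],1],[[0.115,0,0],[0,0,0],1],[[0.12,0,0],[0,0,0],1],[[0.12,0,0],[0,0,0],1],[[0.12,0,0],[0,0,0],0],[[0.12,0,0],[0,0,0],0],[[0.12,0,0],[0,0,0],0],[[0.12,0,0],[0,0,0],0],[[0.12,0,0],[0,0,0],0],[[0.12,0,0],[0,0,0],0],[[0.12,0,0],[0,0,0],0],[[0.12,0,0],[0,0,0],0],[[0.12,0,0],[0,0,0],0],[[0.12,0,0],[0,0,0],0]]}}

```text
clock: 17.57
tool_pos: [0.3815, 0.3053, 0.08]
orientation: [-1.5, 90.0, 82.5]
force: [-0.0, 0.6, -1.3]
opening: 0.0274
```

```bash
python3 -c "
from ov import *
go((.6116,.0873,.17))
"
```

```text
(0.6116, 0.0873, 0.17) shift [-0.0902 -0.2519 -0.1924] turn [-0.13  0.05  0.  ]
```

Emit:
{"op": "drive_tool", "data": {"plan": [[[-0.012,0,0],[0,0,0],0],[[-0.035,0,0],[0,0,0],0],[[-0.06,0,0],[0,0,0],0],[[-0.08,-0.008,-0.006],[0,0,0],0],[[-0.09,-0.025,-0.019],[0,0,0],0],[[-0.09,-0.045,-0.034],[0,0,0],0],[[-0.09,-0.065,-0.05],[0,0,0],0],[[-0.09,-0.085,-0.065],[0,0,0],0],[[-0.09,-0.105,-0.08],[0,0,0],0],[[-0.09,-0.125,-0.095],[0,0,0],0],[[-0.09,-0.145,-0.111],[0,0,0],0],[[-0.09,-0.165,-0.126],[0,0,0],0],[[-0.09,-0.185,-0.141],[0,0,0],0],[[-0.09,-0.205,-0.157],[0,0,0],0],[[-0.09,-0.225,-0.172],[0,0,0],0],[[-0.09,-0.241,-0.184],[0,0,0],0],[[-0.09,-0.249,-0.19],[0,0,0],0],[[-0.09,-0.252,-0.1924],[0,0,0],0],[[-0.09,-0.252,-0.1924],[0,0,0],0],[[-0.09,-0.252,-0.1924],[0,0,0],0]]}}

```text
clock: 19.23
tool_pos: [0.6109, 0.0876, 0.1693]
orientation: [60.1, 89.9, 144.1]
force: [0.2, 0.8, -3.8]
opening: 0.0274
```

```bash
python3 -c "
from ov import *
print(ctrl.get_obs()['force'])
go((.6116,.0873,.1045))
"
```

```text
[ 0.23220119  0.80651286 -3.8432614 ]
(0.6116, 0.0873, 0.1045) shift [ 0.0648 -0.0008 -0.0002] turn [-0.14  0.04 -0.06]
```

Emit:
{"op": "drive_tool", "data": {"plan": [[[0.012,-0.001,0],[0,0,0],0],[[0.028,-0.001,0],[0,0,0],0],[[0.044,-0.001,0],[0,0,0],0],[[0.054,-0.001,0],[0,0,0],0],[[0.06,-0.001,0],[0,0,0],0],[[0.063,-0.001,0],[0,0,0],0],[[0.0645,-0.001,0],[0,0,0],0],[[0.065,-0.001,0],[0,0,0],0],[[0.0655,-0.001,0],[0,0,0],0],[[0.066,-0.001,0],[0,0,0],0],[[0.0664,-0.001,0],[0,0,0],0],[[0.0668,-0.001,0],[0,0,0],0],[[0.0668,-0.001,0],[0,0,0],0]]}}

```text
clock: 20.32
tool_pos: [0.6121, 0.0875, 0.1031]
orientation: [19.0, 89.9, 102.9]
force: [-1.4, -0.3, -1.0]
opening: 0.0276
```

Emit:
{"op": "drive_tool", "data": {"plan": [[[0,0,0],[0,0,0],0.4],[[0,0,0],[0,0,0],1],[[0,0,0],[0,0,0],1],[[0,0,0],[0,0,0],1],[[0,0,0],[0,0,0],1],[[-0.01,0,0],[0,0,0],1],[[-0.035,0,0],[0,0,0],1],[[-0.065,0,0],[0,0,0],1],[[-0.095,0,0],[0,0,0],1],[[-0.12,0,0],[0,0,0],1],[[-0.125,0,0],[0,0,0],1]]}}

```text
clock: 21.23
tool_pos: [0.6144, 0.0878, 0.2344]
orientation: [-63.3, 89.5, 20.6]
force: [0.7, -0.6, 0.9]
opening: 0.0869
```

```bash
python3 -c "
from ov import *
go((.4356,-.1385,.21),(.4356,-.1385,.057))
"
```

```text
(0.4356, -0.1385, 0.21) shift [ 0.0223  0.1541 -0.2439] turn [-0.09  0.21  0.42]
(0.4356, -0.1385, 0.057) shift [ 0.1753  0.1552 -0.2445] turn [-0.09  0.21  0.42]
```

Emit:
{"op": "drive_tool", "data": {"plan": [[[0,0.012,-0.01],[0,0,0],1],[[0,0.032,-0.03],[0,0,0],1],[[0,0.05,-0.05],[0,0,0.2],1],[[0,0.07,-0.075],[0,0.2,0.4],1],[[0,0.09,-0.1],[0,0.2,0.4],1],[[0,0.11,-0.125],[0,0.2,0.4],1],[[0,0.125,-0.15],[0,0.2,0.4],1],[[0.006,0.14,-0.175],[0,0.2,0.4],1],[[0.012,0.15,-0.2],[0,0.2,0.4],1],[[0.018,0.154,-0.222],[0,0.2,0.4],1],[[0.022,0.154,-0.237],[0,0.2,0.4],1],[[0.022,0.154,-0.244],[0,0.2,0.4],1],[[0.022,0.154,-0.244],[0,0.2,0.4],1],[[0.022,0.154,-0.244],[0,0.2,0.4],1],[[0.022,0.154,-0.244],[0,0.2,0.4],1]]}}

```text
clock: 22.48
tool_pos: [0.4361, -0.1381, 0.2107]
orientation: [-73.7, 89.9, 10.2]
force: [-0.6, 1.3, -0.3]
opening: 0.0878
```

```bash
python3 -c "
from ov import *
np.set_printoptions(precision=4,suppress=True)
t=ctrl.snapshot('top');s=ctrl.snapshot('side');cv2.imwrite('pics/h.png',np.hstack([cv2.resize(t,(400,300)),cv2.resize(s,(400,300))]))
fit('stout',(.612,.087),('top','side'),.023)
go((.4356,-.1385,.057))
"
```

```text
stout top [0.6101 0.0881] 0.03571080643267233
stout side [0.6116 0.0902] 0.03365776227978549
stout both [0.6113 0.0892] 0.0921070782092987
(0.4356, -0.1385, 0.057) shift [ 0.1535  0.0004 -0.0006] turn [-0.04  0.01  0.03]
```

View pics/h.png

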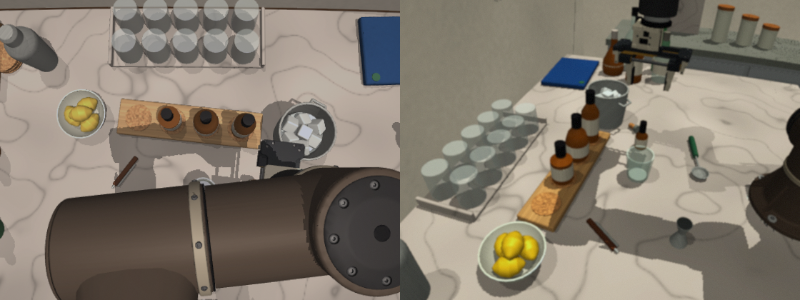

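Stout stands on pad_2, within 2 mm of the centre. At grasp height the gripper body would come close to the bucket handle, so I'll turn it 20° away before descending on the mini.

Emit:
{"op": "drive_tool", "data": {"plan": [[[0,0,0],[-6,0,0],1],[[0.01,0,-0.0006],[-12,0,0],1],[[0.025,0,-0.0006],[-17,0,0],1],[[0.045,0,-0.0006],[-20,0,0],1],[[0.07,0,-0.0006],[-20,0,0],1],[[0.095,0,-0.0006],[-20,0,0],1],[[0.12,0,-0.0006],[-20,0,0],1],[[0.14,0,-0.0006],[-20,0,0],1],[[0.15,0,-0.0006],[-20,0,0],1],[[0.151,0,-0.0006],[-20,0,0],1],[[0.151,0,-0.0006],[-20,0,0],0],[[0.151,0,-0.0006],[-20,0,0],0],[[0.151,0,-0.0006],[-20,0,0],0],[[0.151,0,-0.0006],[-20,0,0],0],[[0.151,0,-0.0006],[-20,0,0],0],[[0.151,0,-0.0006],[-20,0,0],0],[[0.151,0,-0.0006],[-20,0,0],0],[[0.151,0,-0.0006],[-20,0,0],0],[[0.151,0,-0.0006],[-20,0,0],0],[[0.151,0,-0.0006],[-20,0,0],0]]}}

```text
clock: 24.35
tool_pos: [0.436, -0.1386, 0.0595]
orientation: [-84.5, 90.0, 19.5]
force: [0.0, -0.2, -0.9]
opening: 0.0264
```

```bash
python3 -c "
from ov import *
go((.4356,-.1385,.24),(.525,-.01,.25),(.6214,.1818,.15))
"
```

```text
(0.4356, -0.1385, 0.24) shift [-0.1805  0.0003  0.0002] turn [1.996e+01 1.000e-02 3.000e-02]
(0.525, -0.01, 0.25) shift [-0.1905 -0.1176  0.1032] turn [1.996e+01 1.000e-02 3.000e-02]
(0.6214, 0.1818, 0.15) shift [-0.0904 -0.2575  0.266 ] turn [1.996e+01 1.000e-02 3.000e-02]
```

Emit:
{"op": "drive_tool", "data": {"plan": [[[0,0,0],[0,0,0],0],[[0,0,0],[0,0,0],0],[[0,0,0],[0,0,0],0],[[0,0,0],[0,0,0],0]]}}

```text
clock: 24.68
tool_pos: [0.4359, -0.1386, 0.0594]
orientation: [-59.2, 90.0, 44.8]
force: [0.8, -0.0, -0.7]
opening: 0.0212
```

Emit:
{"op": "drive_tool", "data": {"plan": [[[-0.012,0,0],[0,0,0],0],[[-0.035,0,0],[0,0,0],0],[[-0.06,0,0],[0,0,0],0],[[-0.085,0,0],[0,0,0],0],[[-0.11,0,0],[0,0,0],0],[[-0.135,0,0],[0,0,0],0],[[-0.16,0,0],[3,0,0],0],[[-0.175,-0.012,0.012],[7,0,0],0],[[-0.18,-0.035,0.036],[11,0,0],0],[[-0.18,-0.06,0.062],[15,0,0],0],[[-0.18,-0.085,0.088],[18,0,0],0],[[-0.18,-0.11,0.114],[20,0,0],0],[[-0.18,-0.135,0.14],[20,0,0],0],[[-0.18,-0.16,0.165],[20,0,0],0],[[-0.18,-0.185,0.191],[20,0,0],0],[[-0.18,-0.21,0.217],[20,0,0],0],[[-0.18,-0.235,0.243],[20,0,0],0],[[-0.18,-0.25,0.258],[20,0,0],0],[[-0.18,-0.2575,0.266],[20,0,0],0],[[-0.18,-0.2575,0.266],[20,0,0],0]]}}

```text
clock: 26.35
tool_pos: [0.6218, 0.1836, 0.2381]
orientation: [121.6, 89.9, -154.3]
force: [-0.2, -0.3, -2.0]
opening: 0.0216
```

```bash
python3 -c "
from ov import *
o=ctrl.get_obs();print(o['force'],o['opening'])
go((.6214,.1818,.0835))
"
```

```text
[-0.19190097 -0.26389522 -2.03801954] 0.021597013767439822
(0.6214, 0.1818, 0.0835) shift [ 1.546e-01  1.000e-04 -1.700e-03] turn [ 0.04 -0.04 -0.07]
```

Emit:
{"op": "drive_tool", "data": {"plan": [[[0.015,0,-0.001],[0,0,0],0],[[0.035,0,-0.0017],[0,0,0],0],[[0.06,0,-0.0017],[0,0,0],0],[[0.085,0,-0.0017],[0,0,0],0],[[0.11,0,-0.0017],[0,0,0],0],[[0.13,0,-0.0017],[0,0,0],0],[[0.142,0,-0.0017],[0,0,0],0],[[0.149,0,-0.0017],[0,0,0],0],[[0.152,0,-0.0017],[0,0,0],0],[[0.1535,0,-0.0017],[0,0,0],0],[[0.1545,0,-0.0017],[0,0,0],0],[[0.155,0,-0.0017],[0,0,0],0],[[0.1555,0,-0.0017],[0,0,0],0],[[0.156,0,-0.0017],[0,0,0],0],[[0.156,0,-0.0017],[0,0,0],0]]}}

```text
clock: 27.6
tool_pos: [0.6216, 0.1819, 0.0824]
orientation: [117.6, 90.0, -158.3]
force: [-1.0, -0.5, -0.2]
opening: 0.0218
```

Contact. I'll release, retreat up, then back toward the robot so both cameras can see.

Emit:
{"op": "drive_tool", "data": {"plan": [[[0,0,0],[0,0,0],0.35],[[0,0,0],[0,0,0],1],[[0,0,0],[0,0,0],1],[[0,0,0],[0,0,0],1],[[0,0,0],[0,0,0],1],[[-0.01,0,0],[0,0,0],1],[[-0.035,0,0],[0,0,0],1],[[-0.065,0,0],[0,0,0],1],[[-0.095,0,0],[0,0,0],1],[[-0.125,0,0],[0,0,0],1],[[-0.14,0.02,0.01],[0,0,0],1],[[-0.14,0.05,0.03],[0,0,0],1],[[-0.14,0.08,0.05],[0,0,0],1],[[-0.14,0.11,0.07],[0,0,0],1],[[-0.14,0.14,0.09],[0,0,0],1],[[-0.14,0.17,0.11],[0,0,0],1],[[-0.14,0.19,0.12],[0,0,0],1],[[-0.14,0.2,0.13],[0,0,0],1],[[-0.14,0.2,0.13],[0,0,0],1]]}}

```text
clock: 29.18
tool_pos: [0.4346, 0.3337, 0.2238]
orientation: [-2.1, 89.9, 82.2]
force: [0.4, -0.5, 0.2]
opening: 0.0874
```

```bash
python3 -c "
from ov import *
np.set_printoptions(precision=4,suppress=True)
t=ctrl.snapshot('top');s=ctrl.snapshot('side');cv2.imwrite('pics/i.png',np.hstack([cv2.resize(t,(400,300)),cv2.resize(s,(400,300))]))
fit('mini',(.621,.182),('top','side'),.023)
for n in('ice_bucket','tumbler'):
  for c in('top','side'):
    for l in ctrl.landmark_of(c,n)[:1]: print(n,c,atz(c,l['pixel'],0)[:2])
"
```

```text
mini top [0.6217 0.1818] 0.06721642952128229
mini side [0.6214 0.1855] 0.5177382029481982
mini both [0.6218 0.1837] 0.6137930327644741
ice_bucket top [ 0.5727 -0.259 ]
tumbler top [0.4175 0.0001]
tumbler side [0.4216 0.0025]
```

View pics/i.png

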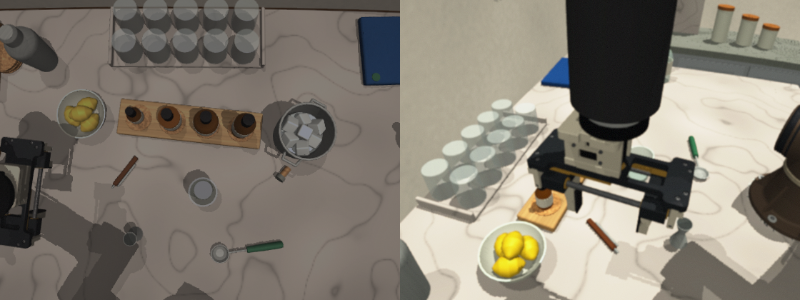

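All four bottles stand on their pads (left half: 134, 169, 206 and 245 along the board). The bucket (305,130) and tumbler (202,190) are where they were, and the arm is clear. Handing in.

```bash
python3 -c "
from plant import ctrl
print(ctrl.close_job())"
```

```text
the job is handed in; nothing more can be done
None
```

All four bottles stand upright on the cork pads in height order, and the job was handed in at about 30 s on the robot's clock. The bucket is at the right end, so from there leftwards: slim on pad_4, round on pad_3, stout on pad_2, mini on pad_1. Each was picked up by the neck, lowered slowly until the force showed it had landed, and released.

- **Position:** after each placing, the top-view silhouette fit put the bottle within about 2 mm of its pad centre. The side-view fits differed by up to about 5 mm. The side views of slim and mini were partly hidden by the gripper, so those two fits count for little.
- **Bucket and tumbler:** nothing in the moves came near either one. The bucket reads within about 5 mm of where it started, from the top view only, because the arm hid it from the side. The tumbler reads up to about 8 mm off in x from the top view and 3–4 mm from the side. I put this down to detector noise, since the tumbler sits at the same spot in the pictures.
- **Loads and limits:** the forces reported after each move were about 6 N at most, and the gripper was clear of everything at hand-in.

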